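# Clamp the glued scanner cover

### The arm

A 6-joint arm with a two-finger parallel gripper is mounted at the origin on the work surface. World frame = base frame: x ahead of the robot, y to its left, z up, the work surface at z = 0. Lengths are in m, angles in rad, forces in N, time in s.
With the tool pointing down it reaches from about 0.35 to 0.975 m from the base axis. Payload 4.9 kg.
Tool frame: the origin (TCP) lies at the very end of the fingers, on their centre line; the grasp point (between the pads) lies 19 mm behind it (manip.hold_point_z is the distance from the TCP to the grasp point, in m); z points along the fingers, y is the direction in which the jaws open and shut (so a half turn about z gives the same grasp; the last joint's range is limited). The gripper opens to 85 mm and grips with 20 to 120 N. Pads are 22 mm wide; open, the fingers measure 114 mm over their backs; the gripper's body (76 mm by 85 mm) begins 54 mm behind the grasp point. The pads swing forward as they close: fully open they stand 13 mm farther back than shut.
Start: joints at [0.992, 0.053, 1.613, -0, 1.476, -0.119], TCP at [0.277, 0.56, 0.231] pointing down, gripper open.
Joint ranges: [-3.01, 3.01], [-1.01, 2.22], [0.06, 2.58], [-1.02, 4.17], [0.09, 2.62], [-3.14, 3.14]. Speed limits (rad/s): [2.57, 2.57, 3.14, 3.14, 3.14, 3.14].

### API

Orientations are given as a unit quaternion [w, x, y, z].
In Python, from plant import manip gives the robot as it stands. The module is installed in compiled form; this text tells all that it offers.
- The arm moves only by the shell command python3 -m creep 'ROWS'. ROWS is JSON, a list of rows, each a list of 7 numbers: the turn, a rotation vector about the tool's x, y, z in degrees, then the shift along the tool's x, y, z in m, then the opening, from 0 (shut) to 1 (fully open). In form: [[ax, ay, az, tx, ty, tz, jaw], ...]. A call has 1 to 20 rows; each row shifts and turns the commanded pose from where the row before left it, along the tool's axes as they then stand; what a row does not reach is not made up. A row lasts 1/12 s, in which the tool goes at most 41.7 mm and 7.16 degrees, less where a joint would pass 70% of its speed; a pose out of reach is approached as far as the arm can. A call is refused whole if a number of a shift passes 0.0417 or a number of a turn 7.16, either way. A call with a gripper value outside its range is refused whole. The fingers move at their own pace and stop on an object; the grip force is fixed at half the most. Time passes only in rows, so rows that do not move let the fingers close. It gives the time, the measured TCP pose, the force and the opening at its end, in the units of the state.
- manip.state(): the state, without advancing time (a new reading comes with each control period).
- manip.grab_frame(name): name is "side" or "top" or "wrist"; returns the picture (400x640x3 uint8, blue, green, red); there is no depth.
- manip.get_calibration(name): a dict with "fx", "fy", "cx", "cy" (pixels), "dist" ([k1, k2, p1, p2, k3] as OpenCV has them; the pictures are not rectified), "xyz" and "attitude" of the camera in the world. Camera axes: x right, y down, z forward; pixel columns grow to the right and rows downward; lengths in m; the calibration is good to about 2 mm. A picture is of the moment at which its call begins: read the wrist's pose just before it. get_calibration takes no time and is no camera call; for the wrist camera it gives the pose at the moment of the call.
- manip.job_done(): hands the job in, once; it reports no verdict.
Trained networks look in the newest picture that a camera, given by its name, has taken for a name from the list of things; names that differ only in an ending like _2 or _b are one class to them, and where a whole thing is asked for, a point or a joint stands for the part that bears it (a point fixed in the world has none). Each returns a list of dicts, best first, with "confidence" (0 to 1); they miss things now and then, are a little off and sometimes report something else, mostly with a low value. They report only what shows in the picture. A call takes as long as a camera call. They do not tell look-alikes from the thing itself.
- manip.cut_out(target, camera): "pixels" (400x640 bool, what is visible of it) and "rect" ([left, top, right, bottom] in pixels, round what is visible of it).
The state is a dict: "time": time; "joint_pos": joint angles; "joint_vel": joint speeds; "joint_efforts": joint torques, N m; "tool_pos": TCP position; "tool_rot": TCP orientation; "contact_force": force on the tool from outside, world axes, zero at the start; "ft_torque": the same for the moment, N m; "gripper_width": opening from 0.0 (shut) to 1.0 (fully open).
Only numpy, scipy, OpenCV 4.12 (cv2) and the standard library are available. Lean on these libraries where they do the work, as an engineer would, in place of code of your own. Each camera call takes 0.05 s, during which the arm holds its last target.

### The job

The glued scanner cover lies in the bench clamp, not quite all the way in. Slide it fully home against the end stop while the clamp foot is still clear of it, then turn the clamp's T-bar clockwise until the foot just touches the cover and add a quarter turn more - never as much as half a turn, or the plastic cracks. Let go, and leave the other things on the desk where they are.

Things in the scene. Friction and masses are not known exactly. Their poses are not given: they have to be found in the camera images.
- clamp: Grey bench clamp, fixed; place and yaw vary. Origin: on the desk, right below the vertical screw axis; z up; x runs from the open end (negative, roughly towards the robot) to the end stop. Base plate x -110..90, y -105..130 mm, bed (its top) at z 18. Two side guides, 12 mm high on the bed, x -90..60, inner faces at y +-59 mm. Over the cover all is open but for the column and arm at +y.
- boss (a point): Top centre, z 128 mm, of the round boss (44 mm diameter) that the screw passes through, on the screw axis. A grey arm (x +-20, z 98..122 mm in the clamp's frame) runs from it towards +y to a column (x +-25, y 93..123 mm, up to 122 mm). All of this stays below the T-bar.
- stop (a point): Middle of the end stop's face, at x = +60 mm, z 28 mm in the clamp's frame. The stop is an aluminium block, 118 mm long across, its top at z 38 mm; the cover's far end must touch it.
- cover: Black plastic scanner cover, a flat plate 190 (x) x 110 (y) x 16 (z) mm, 0.2 to 0.4 kg, loose (2 to 6 N slide it), flat on the bed between the guides, its x along the clamp's x. Origin: centre of its underside. Its front end (x = -95) always overhangs the base plate: push it there. Fully home, its origin is at x = -35 mm in the clamp's frame; it starts 20 to 50 mm short of that.
- tbar (a joint): Turn of the T-bar, rad, growing clockwise seen from above (tightening; screw sinks 20 mm per turn, 3.18 mm per rad); range 0 to 8.2, starts 0 to 1.5. At 0 the bar lies along the clamp's x; at value v it points at angle -v in the clamp's frame. The value at which the foot touches differs from run to run (2.0 to 5.0). Stiff (0.09 N m friction), stays where it is left.
- tbar_mid (a point): Middle of the T-bar, on the screw axis and the bar's centre line: 173 mm above the desk at joint value 0, sinking 3.18 mm per rad. Steel rod 12 mm thick, with a black 20 mm ball at each end (160 mm overall, both ends alike), through a hub of 28 mm diameter reaching 15 mm above and below the centre line. It can be pushed round from the side (1.5 to 3 N at its end) or gripped.
- foot_face (a point): Centre of the underside of the clamp foot (a bright metal disc, 32 mm diameter, 8 mm thick, on a thin stem under the screw), on the screw axis. The foot's extension is set differently in each run and fixed: it starts 1.7 to 16 mm above the cover's top face, which is 16 mm above the cover's origin (34 mm above the desk), and comes down with the screw.
- foot (a joint): How far the sprung foot has been pushed up into the screw, m: 0 while the foot hangs free, growing from the moment it touches the cover by 20 mm per full turn of the T-bar (about 5 mm at a quarter turn, 10 mm at half a turn). Spring 2.5 N/mm.
- screwdriver: Screwdriver, 180 mm, lying on the desk on the clamp's -y side. Leave alone.
- glue: Small glue bottle, 38 mm diameter, 95 mm high, standing on the desk beyond the column on the clamp's +y side. Leave alone.
- fan: White round desk fan, 140 mm high, on the desk. Leave alone.
- mug: White mug, 90 mm high, on the desk. Leave alone.
- stapler: Grey stapler, 140 mm long, on the desk to the robot's left. Leave alone.
- tape: Roll of clear tape, 100 mm diameter, lying on the desk to the right. Leave alone.
Not all that is in view belongs to the job. What is shaped like the cover but brown or pink is not meant.

How it is judged:
On the way, in this order (a step that is already met when the one before it is completed fails the run):
1. the cover is slid fully home against the end stop (within 4 mm), flat on the bed, the foot still clear of it (x of cover in the frame of clamp above -0.039 m and z of cover in the frame of clamp below 0.021 m and value of joint foot below 0.0004 m), for 0.2 s.
2. the foot is brought down until it touches the cover (x of cover in the frame of clamp above -0.04 m and value of joint foot above 0.0008 m), for 0.1 s.
At the end, for the whole second after the job is handed in: The cover lies flat on the clamp bed, within 4 mm of the end stop and straight within 0.08 rad; the foot is pressed on it by a quarter turn past touching, give or take 35 degrees (foot pushed in 3.1 to 6.9 mm); the T-bar is at rest (x of cover in the frame of clamp above -0.039 m and z of cover in the frame of clamp between 0.015 and 0.021 m and angle between the x axis of cover and the x axis of clamp, either way round below 0.08 rad and value of joint foot between 0.0031 and 0.0069 m and velocity of joint tbar between -0.05 and 0.05 rad/s).
It fails at once if the clamp is overtightened (almost half a turn past touching: foot pushed in over 8.5 mm) (value of joint foot above 0.0085 m).
It fails at once if another thing on the desk is moved by more than 40 mm (distance of any of screwdriver, glue, fan, mug, stapler, tape from where it was at the start of the episode above 0.04 m).
It also fails if it takes over 58 s, if anything falls off the work surface, if the arm or the gripper's body presses on something with over 40 N, if the wrist force passes 120 N, or if a joint passes its speed limit or range.

## Working session

There is one attempt and no reset: what is moved stays moved. The work goes in short steps, Python scripts to look and compute and a shell command to move; the robot and the scene stay as the last step left them, time stands still between calls to the robot, and variables do not carry over. Pictures are saved under pics/ and viewed, and the job is handed in when it is done.

```bash
mkdir -p pics; ls
python3 - <<'E'
from plant import manip
import cv2
s=manip.state(); print({k:(v if not hasattr(v,'__len__') else [round(float(x),4) for x in v]) for k,v in s.items()})
for n in ("side","top","wrist"):
    cv2.imwrite(f"pics/{n}0.png",manip.grab_frame(n)); print(n,manip.get_calibration(n))
E
```

```text
pics
{'time': 0.0, 'joint_pos': [0.992, 0.0534, 1.6143, -0.0, 1.476, -0.119], 'joint_vel': [0.0022, -0.0, -0.0001, 0.0008, -0.001, -0.0007], 'joint_efforts': [-0.0008, -39.369, -37.0173, -0.0003, 0.007, -0.0], 'tool_pos': [0.277, 0.5596, 0.2301], 'tool_rot': [-0.0003, 0.2279, 0.9737, -0.0009], 'contact_force': [-0.8269, -0.2607, 0.6295], 'ft_torque': [-0.0091, 0.0278, -0.0449], 'gripper_width': 1.0037557948612084}
side {'fx': 361.4778631345932, 'fy': 361.4778631345932, 'cx': 320.8513403351589, 'cy': 199.36536937046768, 'dist': array([-0.07917885,  0.        ,  0.        ,  0.        ,  0.        ]), 'xyz': array([-0.08862179, -0.54643082,  0.71432188]), 'attitude': array([-0.41245225,  0.82352508, -0.35283323,  0.16491905])}
top {'fx': 432.3897103026691, 'fy': 432.3897103026691, 'cx': 324.95980355233417, 'cy': 194.9786278326894, 'dist': array([-0.00189404,  0.        ,  0.        ,  0.        ,  0.        ]), 'xyz': array([ 0.28533701, -0.02023866,  1.37181621]), 'attitude': array([ 0.04615374, -0.69961618,  0.71158341, -0.04534406])}
wrist {'fx': 302.1699767277993, 'fy': 302.1699767277993, 'cx': 321.6607455781167, 'cy': 198.3302996113383, 'dist': array([-0.05137284,  0.        ,  0.        ,  0.        ,  0.        ]), 'xyz': array([0.21316557, 0.5915505 , 0.37255815]), 'attitude': array([0.12033169, 0.84077331, 0.52259218, 0.07428286])}
```

View pics/side0.png

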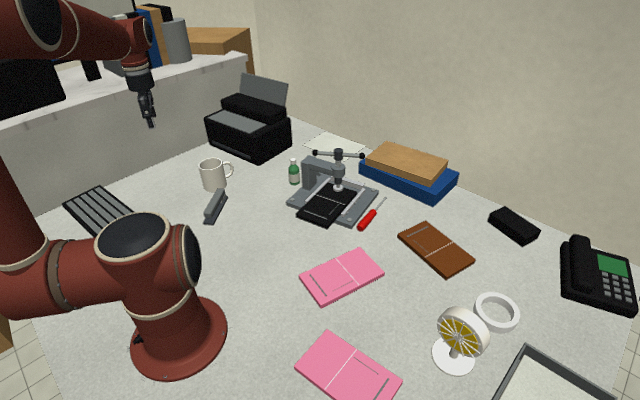

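View pics/top0.png

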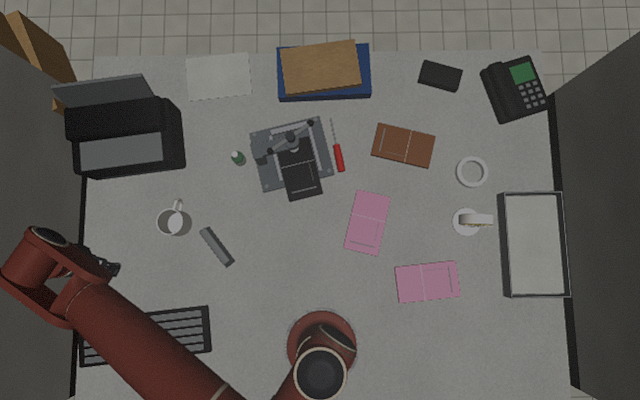

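View pics/wrist0.png

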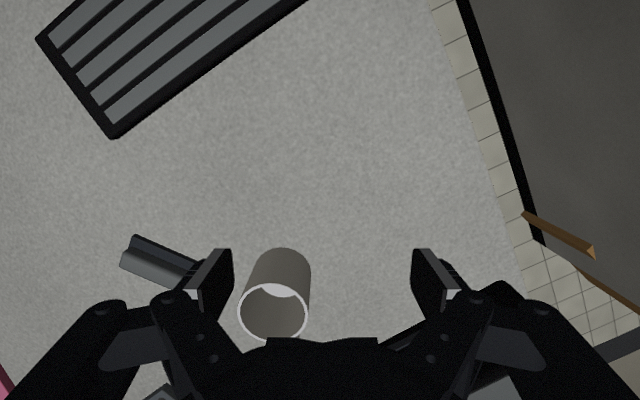

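The black cover is at top (299,178) and side (325,208). Look-alikes are brown at top (403,145), pink at (367,222) and (427,281), and a black box at (440,75). I choose the black plate in the clamp. Next I check it in a close crop.

```bash
cat > h.py <<'E'
import numpy as np, cv2
from scipy.spatial.transform import Rotation as R
from plant import manip
def rot(q): return R.from_quat([q[1],q[2],q[3],q[0]])
def ray(c,uv):
    K=np.array([[c['fx'],0,c['cx']],[0,c['fy'],c['cy']],[0,0,1]])
    p=cv2.undistortPoints(np.array(uv,float).reshape(-1,1,2),K,np.array(c['dist'])).reshape(-1,2)
    d=rot(c['attitude']).apply(np.c_[p,np.ones(len(p))]); return np.array(c['xyz']),d
def onz(c,uv,z):
    o,d=ray(c,uv); return o+d*((z-o[2])/d[:,2])[:,None]
def proj(c,P):
    K=np.array([[c['fx'],0,c['cx']],[0,c['fy'],c['cy']],[0,0,1]])
    q=rot(c['attitude']).inv(); X=q.apply(np.atleast_2d(P)-c['xyz'])
    return cv2.projectPoints(X,np.zeros(3),np.zeros(3),K,np.array(c['dist']))[0].reshape(-1,2)
def tri(c1,u1,c2,u2):
    o1,d1=ray(c1,u1);o2,d2=ray(c2,u2);d1=d1[0]/np.linalg.norm(d1[0]);d2=d2[0]/np.linalg.norm(d2[0])
    t=np.linalg.lstsq(np.c_[d1,-d2],o2-o1,rcond=None)[0]
    a=o1+d1*t[0];b=o2+d2*t[1]; return (a+b)/2,np.linalg.norm(a-b)
E
python3 - <<'E'
from h import *
t=cv2.imread('pics/top0.png');s=cv2.imread('pics/side0.png')
a=cv2.resize(t[100:210,225:365],None,fx=5.5,fy=5.5,interpolation=cv2.INTER_CUBIC);cv2.imwrite('pics/topc.png',a[:600,:800])
b=cv2.resize(s[130:240,270:400],None,fx=5.4,fy=5.4,interpolation=cv2.INTER_CUBIC);cv2.imwrite('pics/sidec.png',b)
for cam in('top','side'):
  for n in('cover','clamp','tbar','foot','screwdriver','glue','stapler','mug'):
    for r in manip.cut_out(n,cam)[:3]: 
        ys,xs=np.nonzero(r['pixels']);print(cam,n,round(r['confidence'],2),np.round(r['rect']),xs.mean().round(1),ys.mean().round(1),len(xs))
E
```

```text
top cover 0.91 [396. 262. 461. 302.] 426.4 280.7 2308
top cover 0.85 [343. 189. 389. 254.] 366.0 221.6 2110
top cover 0.82 [372. 121. 434. 170.] 402.6 144.9 1987
top clamp 0.73 [251. 119. 332. 192.] 287.4 149.3 3105
top tbar 0.59 [267. 121. 313. 151.] 288.7 136.6 300
top foot 0.41 [248. 116. 331. 194.] 287.8 149.0 3292
top screwdriver 0.65 [327. 118. 346. 171.] 337.1 152.9 278
top glue 0.55 [231. 151. 247. 166.] 237.9 157.5 150
top stapler 0.98 [200. 227. 233. 267.] 216.3 245.9 525
top mug 0.64 [249. 119. 336. 190.] 287.6 149.2 3222
top mug 0.57 [158. 198. 193. 237.] 173.6 220.2 828
side cover 0.95 [398. 217. 476. 281.] 436.0 249.5 2370
side cover 0.93 [296. 183. 358. 229.] 325.6 205.7 1522
side cover 0.77 [294. 328. 401. 400.] 345.5 371.0 4547
side clamp 0.84 [287. 148. 375. 226.] 332.6 185.2 2812
side tbar 0.82 [313. 149. 364. 162.] 338.8 154.3 349
side screwdriver 0.5 [357. 201. 387. 234.] 367.7 218.1 257
side glue 0.66 [290. 159. 298. 185.] 293.1 173.0 232
side glue 0.43 [310. 147. 363. 160.] 337.0 153.9 346
side stapler 0.69 [204. 192. 225. 224.] 214.3 207.3 543
side stapler 0.36 [356. 200. 385. 229.] 368.4 217.1 231
side mug 0.89 [201. 160. 234. 192.] 213.9 173.2 825
```

View pics/topc.png

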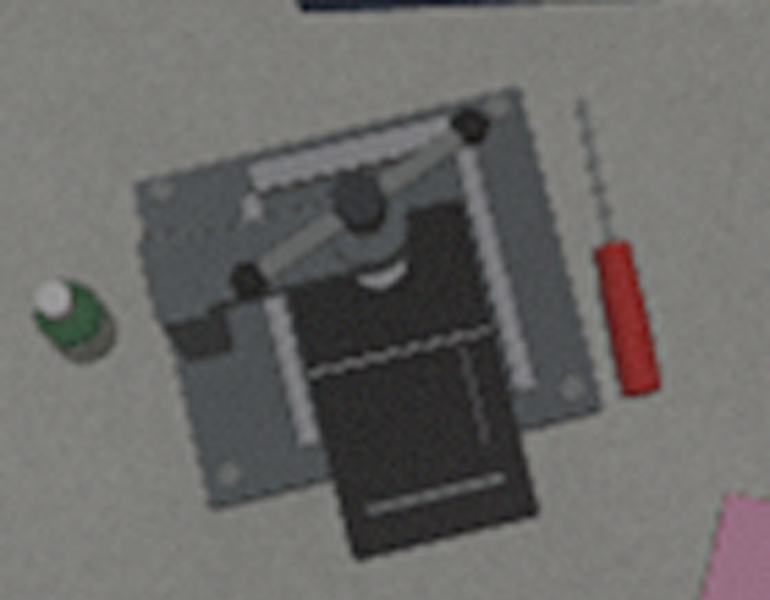

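View pics/sidec.png

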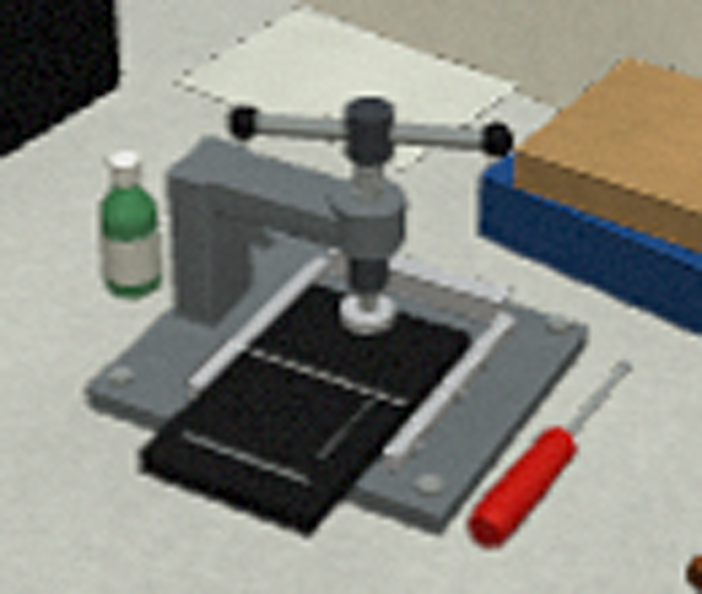

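The crop confirms the black plate, with its front edge at crop (358,558)–(538,515). The T-bar balls are at (245,280) and (470,126), and the base plate corners are visible. Now I fit the clamp pose.

```bash
cat > m1.py <<'E'
from h import *
from scipy.optimize import least_squares
ct=manip.get_calibration('top');cs=manip.get_calibration('side')
T=lambda p:[(p[0]+.5)/5.5-.5+225,(p[1]+.5)/5.5-.5+100]
S=lambda p:[(p[0]+.5)/5.4-.5+270,(p[1]+.5)/5.4-.5+130]
# clamp corners (-110,130),(90,130),(90,-105),(-110,-105) z18
L=np.array([[-.110,.130,.018],[.090,.130,.018],[.09,-.105,.018],[-.11,-.105,.018]])
tp=np.array([T(p) for p in[(214,507),(136,185),(519,90),(601,405)]])
Ls=L[[0,2,3]]; sp=np.array([S(p) for p in[(88,395),(587,325),(442,522)]])
def W(x,P): return np.c_[R.from_euler('z',x[2]).apply(P)[:,:2]+x[:2],P[:,2]]
f=lambda x:np.r_[(proj(ct,W(x,L))-tp).ravel(),(proj(cs,W(x,Ls))-sp).ravel()]
r=least_squares(f,[.4,.05,.2]);x=r.x;print('clamp',x.round(4),np.degrees(x[2]),f(x).round(1))
x2=least_squares(lambda x:(proj(ct,W(x,L))-tp).ravel(),x).x;print('top only',x2)
Pb=[tri(ct,T(a),cs,S(b)) for a,b in[((245,280),(243,121)),((470,126),(498,139))]]
print(Pb)
m=(Pb[0][0]+Pb[1][0])/2;d=Pb[1][0]-Pb[0][0];print('mid',m,'len',np.linalg.norm(d),'v',x[2]-np.arctan2(d[1],d[0]))
fc=onz(ct,[T((358,558)),T((538,515))],.034);print('front',fc,'w',np.linalg.norm(fc[0]-fc[1]))
inv=lambda P:R.from_euler('z',-x[2]).apply(np.atleast_2d(P)-[x[0],x[1],0])
print('front in clamp',inv(fc),'mid in clamp',inv(m))
for s_,t_ in [((145,462),(358,558)),((308,528),(538,515))]: print('3d corner',tri(ct,T(t_),cs,S(s_)))
print('foot disc bottom centre side', onz(cs,[S((367,322))],.04))
E
python3 m1.py
```

```text
clamp [0.6104 0.0751 0.2406] 13.787857565374741 [-0.4  0.8 -0.9 -0.2  0.1 -0.9  1.1  0.7 -0.7 -0.9  0.8  0.6  0.4 -0.4]
top only [0.61075001 0.07498059 0.23674017]
[(array([0.57174481, 0.13605844, 0.17141243]), np.float64(0.00018631605384702385)), (array([0.65158232, 0.01894293, 0.17153538]), np.float64(0.00011463158899273312))]
mid [0.61166357 0.07750068 0.17147391] len 0.1417395047118346 v 1.213102444870513
front [[ 0.44237407  0.09002303  0.034     ]
 [ 0.4651986  -0.01230537  0.034     ]] w 0.10484302768373359
front in clamp [[-0.15960278  0.05455365  0.034     ]
 [-0.16182364 -0.05026585  0.034     ]] mid in clamp [[0.00182418 0.00204577 0.17147391]]
3d corner (array([0.44320815, 0.09020344, 0.02923997]), np.float64(0.0006942568447074533))
3d corner (array([ 0.4659229 , -0.01222411,  0.02820522]), np.float64(0.0001435128920509979))
foot disc bottom centre side [[0.61276866 0.07869401 0.04      ]]
```

The clamp is at (0.6105, 0.0755) with yaw 13.7°. The bar is at v≈1.21 and the cover about 31 mm short of home. I go to the push approach at the open end with the jaws across.

```bash
python3 -m creep '[[0,0,0,-0.022,-0.0263,0,0.4],[0,0,0,-0.022,-0.0263,0,0.4],[0,0,0,-0.022,-0.0263,0,0.4],[0,0,0,-0.022,-0.0263,0,0.4],[0,0,0,-0.022,-0.0263,0,0.4],[0,0,0,-0.022,-0.0263,0,0.4],[0,0,0,-0.022,-0.0263,0,0.4],[0,0,0,-0.022,-0.0263,0,0.4],[0,0,0,-0.022,-0.0263,0,0.4],[0,0,0,-0.022,-0.0263,0,0.4],[0,0,0,-0.022,-0.0263,0,0.4],[0,0,0,-0.022,-0.0263,0,0.4],[0,0,0,-0.022,-0.0263,0,0.4],[0,0,0,-0.022,-0.0263,0,0.4],[0,0,0,-0.022,-0.0263,0,0.4],[0,0,0,-0.022,-0.0263,0,0.4]]'
python3 -m creep '[[0,0,-6.7,0,0,0.02,0.4],[0,0,-6.7,0,0,0.02,0.4],[0,0,-6.7,0,0,0.02,0.4],[0,0,-6.7,0,0,0.02,0.4],[0,0,-6.7,0,0,0.02,0.4],[0,0,-6.7,0,0,0.02,0.4],[0,0,0,0,0,0,0.4],[0,0,0,0,0,0,0.4]]'
cat > st.py <<'E'
from h import *
s=manip.state();t=rot(s['tool_rot']).as_matrix();p=np.array(s['tool_pos'])
C=np.array([.6105,.0755,0]);q=R.from_euler('z',-.2387).apply(p-C)
print('t',round(s['time'],2),'p',p.round(4),'clamp',q.round(4),'yawY',np.degrees(np.arctan2(t[1,1],t[0,1])).round(2),'tilt',t[:,2].round(3),'F',np.round(s['contact_force'],2),'M',np.round(s['ft_torque'],3),'w',round(s['gripper_width'],3),'j',np.round(s['joint_pos'],3))
E
python3 st.py
python3 - <<'E'
from h import *
print(manip.get_calibration('wrist'))
cv2.imwrite('pics/w1.png',manip.grab_frame('wrist'));cv2.imwrite('pics/s1.png',manip.grab_frame('side')[100:260,240:430].repeat(4,0).repeat(4,1))
E
```

```text
time: 2.28
tool_pos: [0.4061, 0.0251, 0.2317]
tool_rot: [0.001, 0.228, 0.974, 0.0]
contact_force: [1.0, 0.1, 0.8]
gripper_width: 0.402
time: 2.95
tool_pos: [0.4052, 0.0269, 0.1106]
tool_rot: [-0.001, -0.119, 0.993, 0.0]
contact_force: [0.4, 0.9, 0.3]
gripper_width: 0.4
t 2.95 p [0.4052 0.0269 0.1106] clamp [-0.211   0.0013  0.1106] yawY 103.69 tilt [-0.002  0.    -1.   ] F [0.39 0.88 0.34] M [-0.029  0.051 -0.048] w 0.4 j [-0.118 -0.408  2.221  0.     1.331 -1.927]
{'fx': 302.1699767277993, 'fy': 302.1699767277993, 'cx': 321.6607455781167, 'cy': 198.3302996113383, 'dist': array([-0.05137284,  0.        ,  0.        ,  0.        ,  0.        ]), 'xyz': array([0.3361503 , 0.01007735, 0.25296266]), 'attitude': array([0.08625774, 0.61132552, 0.7787888 , 0.11103474])}
```

View pics/w1.png

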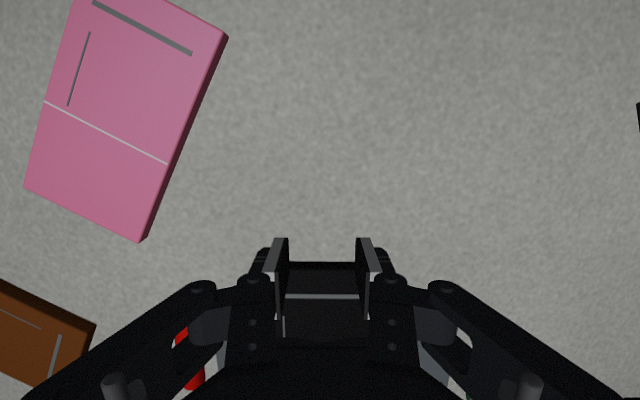

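View pics/s1.png

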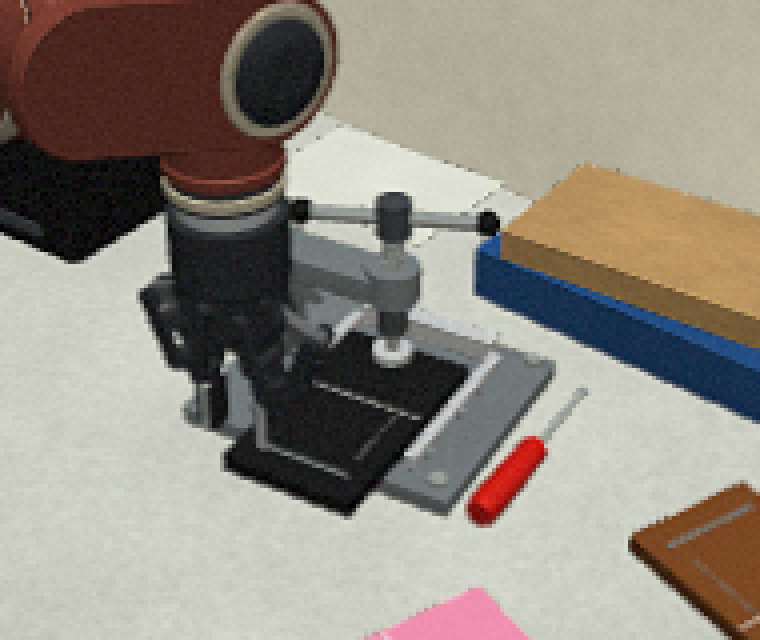

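The wrist view shows the cover's front edge at row ~263 between the jaws. The side view shows the gripper short of the cover, with the tips clear of it. I lower and close to near contact.

```bash
python3 - <<'E'
from h import *
c=manip.get_calibration('wrist'); P=onz(c,[[300,263],[345,263]],.034);print(R.from_euler('z',-.2387).apply(P-np.array([.6105,.0755,0])))
E
python3 -m creep '[[0,0,0,0,0,0.024,0.4],[0,0,0,0,0,0.024,0.4],[0,0,0,0,0,0.024,0.4],[0,0,0,0,0,0.022,0.4],[0,0,0,0,0,0,0.4],[0,0,0,-0.01,0,0,0.4],[0,0,0,-0.01,0,0,0.4],[0,0,0,-0.005,0,0,0.4],[0,0,0,-0.005,0,0,0.4],[0,0,0,0,0,0,0.4]]'
python3 st.py
python3 - <<'E'
from h import *
cv2.imwrite('pics/s2.png',manip.grab_frame('side')[100:260,240:430].repeat(4,0).repeat(4,1))
E
```

```text
[[-0.16090502 -0.01658054  0.034     ]
 [-0.16098197  0.02012401  0.034     ]]
time: 3.88
tool_pos: [0.4371, 0.0339, 0.0191]
tool_rot: [0.001, -0.121, 0.993, -0.0]
contact_force: [-0.8, 0.4, -0.2]
gripper_width: 0.396
t 3.88 p [0.4371 0.0339 0.0191] clamp [-0.1783  0.0006  0.0191] yawY 103.85 tilt [ 0.003 -0.    -1.   ] F [-0.78  0.43 -0.23] M [0.038 0.02  0.006] w 0.396 j [-0.093 -0.166  2.203  0.     1.101 -1.905]
```

View pics/s2.png

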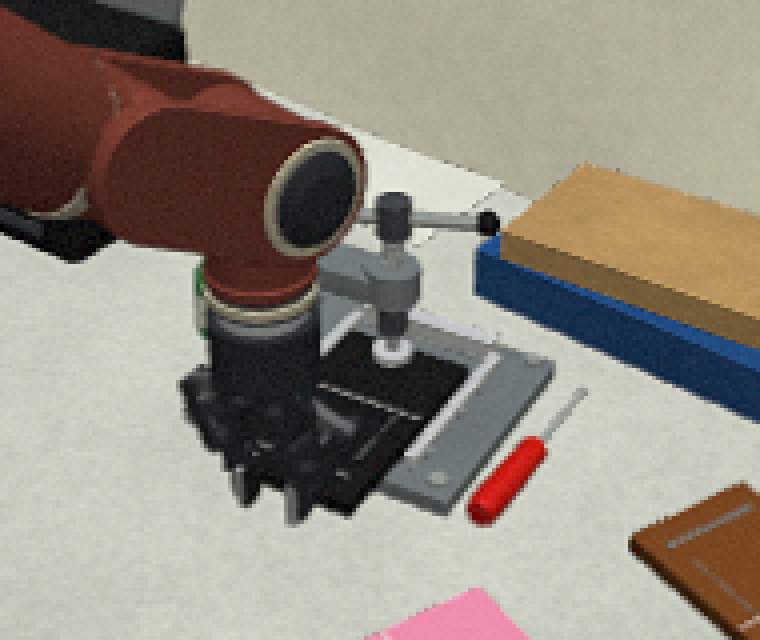

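The tips are just in front of the cover's edge at z 19 mm. Now I push slowly.

```bash
python3 -m creep '[[0,0,0,-0.004,0,0,0.4],[0,0,0,-0.004,0,0,0.4],[0,0,0,-0.004,0,0,0.4],[0,0,0,-0.003,0,0,0.4],[0,0,0,-0.003,0,0,0.4],[0,0,0,-0.003,0,0,0.4],[0,0,0,0,0,0,0.4]]'; python3 st.py
python3 -m creep '[[0,0,0,-0.003,0,0,0.4],[0,0,0,-0.003,0,0,0.4],[0,0,0,-0.003,0,0,0.4],[0,0,0,0,0,0,0.4]]'; python3 st.py
python3 - <<'E'
from h import *
cv2.imwrite('pics/s3.png',manip.grab_frame('side')[100:260,240:430].repeat(4,0).repeat(4,1))
E
```

```text
time: 4.52
tool_pos: [0.4561, 0.0391, 0.0172]
tool_rot: [0.0, -0.121, 0.993, 0.0]
contact_force: [0.1, -0.4, 0.4]
gripper_width: 0.403
t 4.52 p [0.4561 0.0391 0.0172] clamp [-0.1586  0.0012  0.0172] yawY 103.86 tilt [ 0.001  0.    -1.   ] F [ 0.08 -0.38  0.42] M [0.006 0.022 0.005] w 0.403 j [-0.077 -0.109  2.157  0.     1.093 -1.89 ]
time: 4.85
tool_pos: [0.4651, 0.0413, 0.0173]
tool_rot: [0.001, -0.121, 0.993, 0.0]
contact_force: [0.0, 0.5, -0.8]
gripper_width: 0.399
t 4.85 p [0.4651 0.0413 0.0173] clamp [-0.1494  0.0012  0.0173] yawY 103.86 tilt [ 0.001  0.    -1.   ] F [ 0.04  0.52 -0.79] M [0.03  0.024 0.031] w 0.399 j [-0.071 -0.086  2.136  0.     1.091 -1.884]
```

View pics/s3.png

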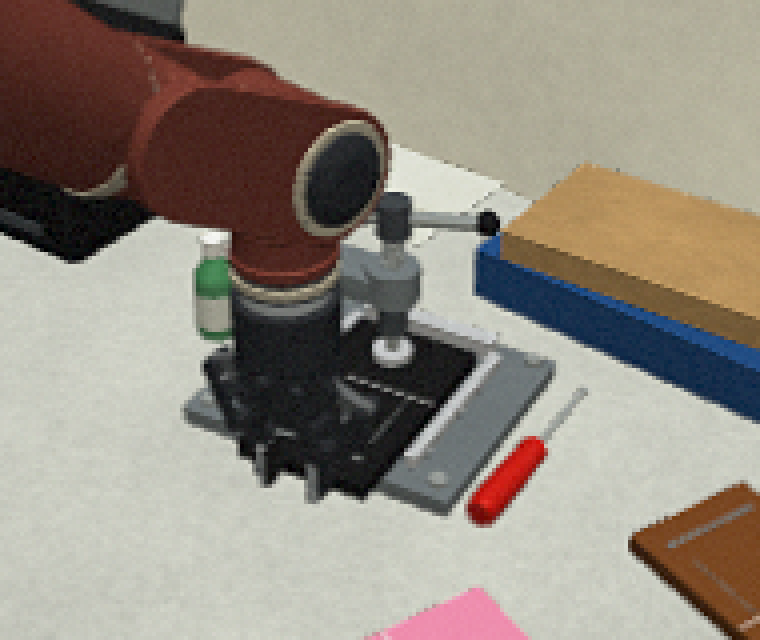

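The cover is sliding in. I continue in small steps, watching the force.

```bash
python3 -m creep '[[0,0,0,-0.002,0,0,0.4],[0,0,0,-0.002,0,0,0.4]]'; python3 st.py
python3 -m creep '[[0,0,0,-0.002,0,0,0.4],[0,0,0,-0.002,0,0,0.4]]'; python3 st.py
```

```text
time: 5.07
tool_pos: [0.468, 0.0421, 0.0174]
tool_rot: [-0.0, -0.121, 0.993, -0.0]
contact_force: [-2.8, -0.5, 1.9]
gripper_width: 0.401
t 5.07 p [0.468  0.0421 0.0174] clamp [-0.1464  0.0012  0.0174] yawY 103.86 tilt [-0.001 -0.    -1.   ] F [-2.85 -0.49  1.86] M [-0.096  0.483 -0.025] w 0.401 j [-0.069 -0.077  2.127 -0.     1.092 -1.881]
time: 5.23
tool_pos: [0.4721, 0.0431, 0.0173]
tool_rot: [-0.0, -0.121, 0.993, -0.0]
contact_force: [-3.5, -1.6, 2.1]
gripper_width: 0.4
t 5.23 p [0.4721 0.0431 0.0173] clamp [-0.1421  0.0012  0.0173] yawY 103.86 tilt [-0. -0. -1.] F [-3.55 -1.55  2.07] M [-0.169  0.5   -0.007] w 0.4 j [-0.066 -0.067  2.118 -0.     1.091 -1.879]
```

Sliding friction reads about 4 N and the stop is not reached yet. I go on one row at a time.

```bash
for i in 1; do python3 -m creep '[[0,0,0,-0.002,0,0,0.4]]'; done | grep force;python3 st.py
python3 -m creep '[[0,0,0,-0.0015,0,0,0.4]]'| grep force; python3 st.py
```

```text
contact_force: [-3.5, -1.0, 2.3]
t 5.32 p [0.4741 0.0435 0.0173] clamp [-0.1401  0.0012  0.0173] yawY 103.85 tilt [-0. -0. -1.] F [-3.54 -0.95  2.28] M [-0.138  0.483  0.033] w 0.4 j [-0.065 -0.062  2.113 -0.     1.091 -1.877]
contact_force: [-3.7, -1.1, 2.5]
t 5.4 p [0.4757 0.0439 0.0173] clamp [-0.1385  0.0012  0.0173] yawY 103.86 tilt [-0. -0. -1.] F [-3.71 -1.06  2.46] M [-0.117  0.53   0.007] w 0.397 j [-0.064 -0.058  2.109 -0.     1.09  -1.876]
```

```bash
python3 -m creep '[[0,0,0,-0.0015,0,0,0.4]]'| grep force; python3 st.py
```

```text
contact_force: [-9.4, -2.4, 8.3]
t 5.48 p [0.4761 0.0441 0.0172] clamp [-0.138   0.0013  0.0172] yawY 103.88 tilt [-0.003 -0.001 -1.   ] F [-9.39 -2.4   8.34] M [-0.545  1.545 -0.015] w 0.402 j [-6.300e-02 -5.400e-02  2.106e+00 -1.000e-03  1.093e+00 -1.876e+00]
```

The force jumps to 10 N, so the cover is at the stop. I press a little more, hold, then back off and rise.

```bash
python3 -m creep '[[0,0,0,-0.001,0,0,0.4],[0,0,0,0,0,0,0.4],[0,0,0,0,0,0,0.4],[0,0,0,0,0,0,0.4]]'; python3 st.py
python3 -m creep '[[0,0,0,0.005,0,0,0.4],[0,0,0,0.01,0,0,0.4],[0,0,0,0.025,0,0,0.4],[0,0,0,0.02,0,-0.02,0.4],[0,0,0,0,0,-0.04,0.6],[0,0,0,0,0,-0.04,0.6],[0,0,0,0,0,-0.04,0.6],[0,0,0,0,0,-0.04,0.6],[0,0,0,0,0,-0.04,0.6],[0,0,0,0,0,0,0.6]]';python3 st.py
python3 - <<'E'
from h import *
t=manip.grab_frame('top');s=manip.grab_frame('side')
cv2.imwrite('pics/top4.png',t);cv2.imwrite('pics/side4.png',s)
cv2.imwrite('pics/topc4.png',cv2.resize(t[100:210,225:365],None,fx=5.5,fy=5.5,interpolation=cv2.INTER_CUBIC))
cv2.imwrite('pics/sidec4.png',cv2.resize(s[130:240,270:400],None,fx=5.4,fy=5.4,interpolation=cv2.INTER_CUBIC))
E
```

```text
time: 5.82
tool_pos: [0.4761, 0.0441, 0.017]
tool_rot: [-0.003, -0.121, 0.993, -0.0]
contact_force: [-9.7, -1.9, 7.7]
gripper_width: 0.401
t 5.82 p [0.4761 0.0441 0.017 ] clamp [-0.138   0.0013  0.017 ] yawY 103.88 tilt [-0.005 -0.001 -1.   ] F [-9.74 -1.91  7.68] M [-0.431  1.521 -0.022] w 0.401 j [-6.300e-02 -5.200e-02  2.105e+00 -2.000e-03  1.095e+00 -1.875e+00]
time: 6.65
tool_pos: [0.4237, 0.0298, 0.2474]
tool_rot: [0.009, -0.121, 0.993, -0.002]
contact_force: [0.7, 0.1, 0.7]
gripper_width: 0.603
t 6.65 p [0.4237 0.0298 0.2474] clamp [-0.1923 -0.0003  0.2474] yawY 103.86 tilt [ 0.018 -0.001 -1.   ] F [0.74 0.13 0.66] M [-0.028  0.023 -0.016] w 0.603 j [-0.106 -0.482  2.042  0.     1.564 -1.918]
```

View pics/topc4.png

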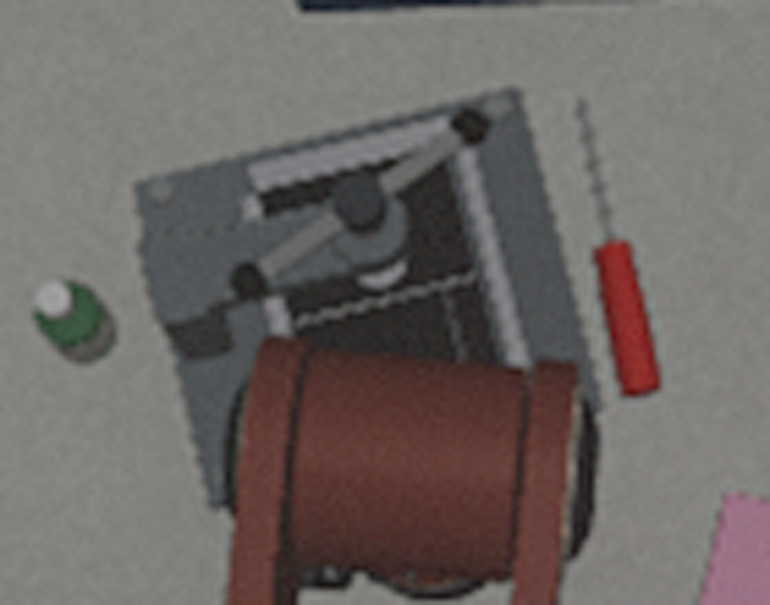

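View pics/sidec4.png

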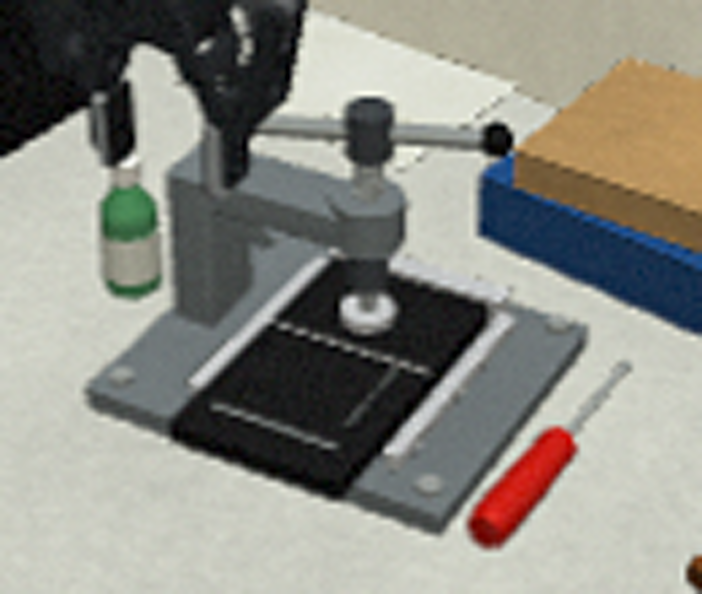

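The cover lies flat and against the stop, and the bar and foot are unchanged. Next I move above the hub, with the jaws straddling the bar.

```bash
python3 -m creep '[[0,0,0,-0.0322,0,0,0.6],[0,0,0,-0.0322,0,0,0.6],[0,0,0,-0.0322,0,0,0.6],[0,0,0,-0.0322,0,0,0.6],[0,0,0,-0.0322,0,0,0.6],[0,0,0,-0.0322,0,0,0.6],[0,0,6.95,0,0,0,0.6],[0,0,6.95,0,0,0,0.6],[0,0,6.95,0,0,0,0.6],[0,0,6.95,0,0,0,0.6],[0,0,6.95,0,0,0,0.6],[0,0,6.95,0,0,0,0.6],[0,0,6.95,0,0,0,0.6],[0,0,6.95,0,0,0,0.6],[0,0,6.95,0,0,0,0.6],[0,0,6.95,0,0,0,0.6],[0,0,0,0,0,0,0.6],[0,0,0,0,0,0,0.6]]';python3 st.py
python3 - <<'E'
from h import *
s=manip.state();c=manip.get_calibration('wrist');w=manip.grab_frame('wrist');cv2.imwrite('pics/w5.png',w)
p=np.array(s['tool_pos'])
print('mid proj',proj(c,[[.611,.0765,.184],[.5717,.136,.1695],[.6516,.019,.1695]]),'tcp proj',proj(c,p[None]))
s=manip.grab_frame('side');cv2.imwrite('pics/side5.png',s)
E
```

```text
time: 8.25
tool_pos: [0.6063, 0.0764, 0.2351]
tool_rot: [-0.001, 0.465, 0.885, -0.001]
contact_force: [0.4, -0.5, 1.1]
gripper_width: 0.599
t 8.25 p [0.6063 0.0764 0.2351] clamp [-0.0039  0.0019  0.2351] yawY 34.53 tilt [-0.003  0.    -1.   ] F [ 0.36 -0.46  1.07] M [-0.017  0.005  0.007] w 0.599 j [ 0.004  0.02   1.64   0.     1.484 -0.599]
mid proj [[327.57152553 223.23285193]
 [329.90665835 114.98990553]
 [327.71880892 299.26731913]] tcp proj [[321.63793014 253.71825181]]
```

View pics/w5.png

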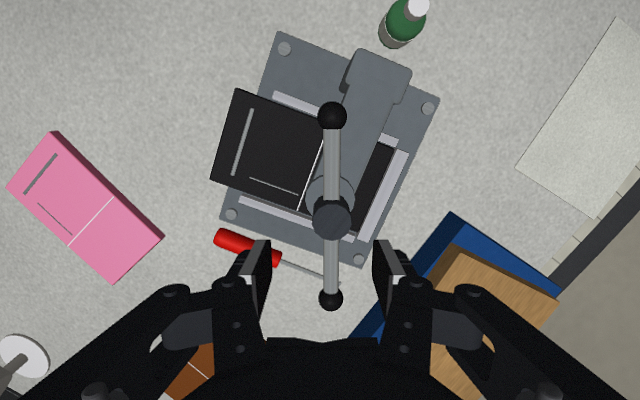

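View pics/side5.png

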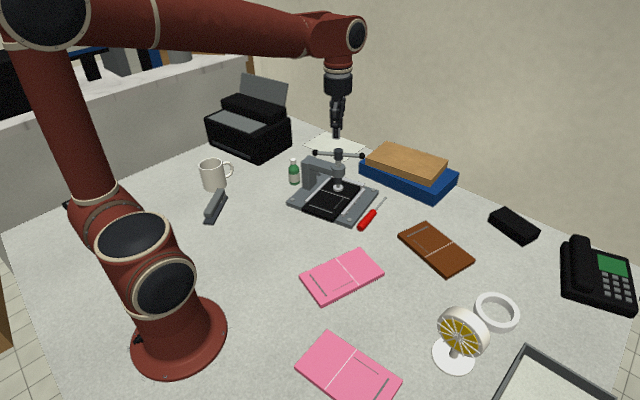

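In the wrist view the hub is at (332,218) and the balls at (332,116) and (331,299). The jaws at columns 270 and 378 straddle the bar. In the side view the foot is unobstructed. I refine the axis.

Run:
```python
from h import *
c=manip.get_calibration('wrist');ct=manip.get_calibration('top')
w=cv2.imread('pics/w5.png');g=cv2.cvtColor(w,6)
cr=cv2.HoughCircles(cv2.medianBlur(g,3),cv2.HOUGH_GRADIENT,1.5,30,param1=80,param2=15,minRadius=8,maxRadius=24)
print([x.round(1) for x in cr[0] if 300<x[0]<360])
P=onz(c,[[332,218]],.184)[0];b=onz(c,[[332,116],[331,299]],.1695)
T=lambda p:[(p[0]+.5)/5.5-.5+225,(p[1]+.5)/5.5-.5+100]
tb=onz(ct,[T((245,280)),T((470,126))],.1695); print('hub',P,'balls mid',b.mean(0),'top mid',tb.mean(0))
d=b[1]-b[0];print(np.degrees(np.arctan2(d[1],d[0])),np.linalg.norm(d)); d=tb[1]-tb[0];print(np.degrees(np.arctan2(d[1],d[0])),np.linalg.norm(d))
print(tri(c,[332,218],ct,T((361,196))))
t=manip.state();M=rot(t['tool_rot']).as_matrix();print((M.T@(np.array([.611,.077,0.16])-t['tool_pos'])).round(4),(M.T@(P-t['tool_pos'])).round(4))
```

```text
[array([330.8, 216.8,  23.2], dtype=float32), array([332.2, 116.2,  14.9], dtype=float32), array([330.8, 297.8,  12.4], dtype=float32), array([359.2, 252.8,  23.2], dtype=float32), array([314.2, 251.2,  23.2], dtype=float32), array([330.8, 176.2,  23.2], dtype=float32), array([303.8, 203.2,  14.9], dtype=float32), array([300.8, 161.2,  23.2], dtype=float32)]
hub [0.61197252 0.08107378 0.184     ] balls mid [0.61410597 0.07821454 0.1695    ] top mid [0.61214504 0.07770854 0.1695    ]
-55.2158208182592 0.1414182499613519
-55.69868812325445 0.14201596038468728
(array([0.61614959, 0.07632536, 0.16705365]), np.float64(0.0003864122798926968))
[-0.002  0.004  0.076] [0.0008 0.0071 0.052 ]
```

```bash
python3 -m creep '[[0,0,0,-0.002,0.006,0,0.6],[0,0,0,0,0,0.02,0.6],[0,0,0,0,0,0.02,0.6],[0,0,0,0,0,0.02,0.6],[0,0,0,0,0,0.016,0.6],[0,0,0,0,0,0,0.6],[0,0,0,0,0,0,0.6]]';python3 st.py
python3 - <<'E'
from h import *
cv2.imwrite('pics/w6.png',manip.grab_frame('wrist'));cv2.imwrite('pics/s6.png',manip.grab_frame('side')[100:240,260:420].repeat(4,0).repeat(4,1))
E
```

```text
time: 8.93
tool_pos: [0.6129, 0.0782, 0.1602]
tool_rot: [-0.001, 0.466, 0.885, -0.001]
contact_force: [-0.9, 0.5, 0.8]
gripper_width: 0.598
t 8.93 p [0.6129 0.0782 0.1602] clamp [0.0029 0.0021 0.1602] yawY 34.4 tilt [-0.002  0.    -1.   ] F [-0.89  0.45  0.79] M [-0.004 -0.029  0.029] w 0.598 j [ 0.007  0.09   1.695  0.     1.359 -0.594]
```

View pics/w6.png

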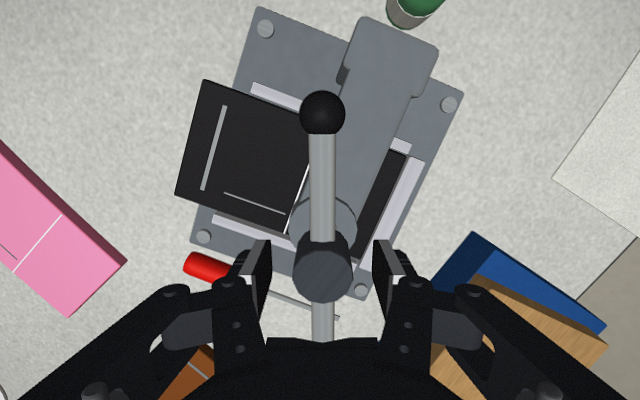

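View pics/s6.png

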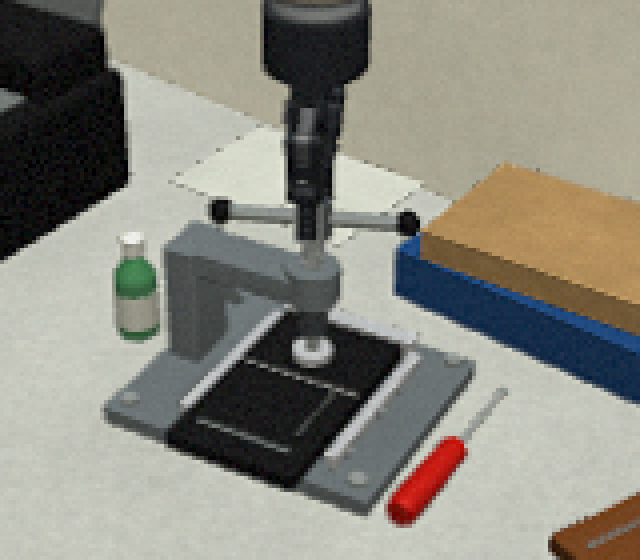

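The hub is centred between the pads, with its centre at col 323 and the pads at 270 and 375. I close.

```bash
python3 -m creep '[[0,0,0,0,0,0,0.4],[0,0,0,0,0,0,0.3],[0,0,0,0,0,0,0],[0,0,0,0,0,0,0],[0,0,0,0,0,0,0],[0,0,0,0,0,0,0]]';python3 st.py
cat > foot.py <<'E'
import sys
from h import *
n=sys.argv[1]
fs=[manip.grab_frame('side') for _ in range(2)]
cv2.imwrite(f'pics/f{n}.png',fs[0]);np.save(f'pics/f{n}.npy',np.mean(fs,0))
s=manip.state();t=rot(s['tool_rot']).as_matrix();yaw=np.degrees(np.arctan2(t[1,1],t[0,1]))
with open('log.txt','a') as f: f.write(f"{n} {yaw} {s['tool_pos'][2]}\n")
print(n,yaw.round(2),np.round(s['tool_pos'],4),'F',np.round(s['contact_force'],2),'M',np.round(s['ft_torque'],3),'j6',s['joint_pos'][5].round(3),'t',s['time'])
E
python3 foot.py 0
```

```text
time: 9.53
tool_pos: [0.6136, 0.0777, 0.1635]
tool_rot: [0.001, 0.467, 0.884, -0.0]
contact_force: [-3.2, -2.2, 5.9]
gripper_width: 0.305
t 9.53 p [0.6136 0.0777 0.1635] clamp [0.0035 0.0014 0.1635] yawY 34.37 tilt [ 0.001 -0.001 -1.   ] F [-3.23 -2.21  5.91] M [-0.348  0.735  0.038] w 0.305 j [ 6.000e-03  8.700e-02  1.693e+00 -1.000e-03  1.361e+00 -5.930e-01]
0 34.36 [0.6136 0.0776 0.1635] F [-3.12 -1.98  5.25] M [-0.296  0.661 -0.02 ] j6 -0.593 t 9.6333
```

```bash
python3 -m creep '[[0,0,7,0,0,0.0004,0],[0,0,7,0,0,0.0004,0],[0,0,7,0,0,0.0004,0],[0,0,7,0,0,0.0004,0],[0,0,0,0,0,0,0]]' >/dev/null; python3 foot.py 1
python3 -m creep '[[0,0,7,0,0,0.0004,0],[0,0,7,0,0,0.0004,0],[0,0,7,0,0,0.0004,0],[0,0,0,0,0,0,0]]'>/dev/null; python3 foot.py 2
python3 - <<'E'
import cv2,numpy as np
a=[cv2.resize(cv2.imread(f'pics/f{i}.png')[155:200,310:365],None,fx=7,fy=7,interpolation=cv2.INTER_CUBIC) for i in(0,2)]
cv2.imwrite('pics/cmp1.png',np.hstack(a))
E
```

```text
1 6.33 [0.6133 0.0775 0.1619] F [-4.24 -2.81  7.06] M [-0.327  0.893 -0.162] j6 -0.104 t 10.15
2 -14.67 [0.6131 0.0776 0.1608] F [-5.64 -1.94  7.06] M [-0.363  1.058 -0.119] j6 0.262 t 10.5833
```

View pics/cmp1.png

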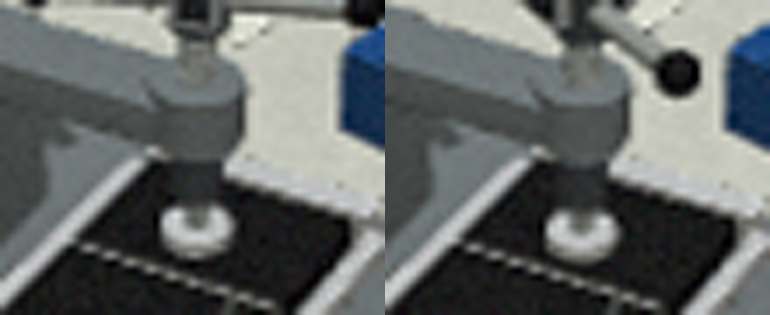

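The bar follows the grip: 49° turned, v≈2.07, and the foot has dropped by about a pixel. I set up a subpixel foot tracker.

```bash
cat > trk.py <<'E'
from h import *
cs=manip.get_calibration('side')
def edge(n):
    g=np.load(f'pics/f{n}.npy').mean(2); out=[]
    for u in range(333,343):
        col=g[178:198,u]; k=np.argmax(col); m=col[k]; lo=np.median(g[194:198,u]) if 0 else 35
        th=(m+lo)/2; i=k
        while i<19 and col[i]>th: i+=1
        out.append(178+i-1+(col[i-1]-th)/(col[i-1]-col[i]))
    return np.array(out)
a=np.linspace(0,2*np.pi,721)
def pred(z,ax=(.6125,.078)):
    P=proj(cs,np.c_[ax[0]+.016*np.cos(a),ax[1]+.016*np.sin(a),0*a+z])
    o=[]
    for u in range(333,343):
        s=P[np.abs(P[:,0]-u)<.6]; o.append(s[:,1].max())
    return np.array(o)
if __name__=='__main__':
    for l in open('log.txt'):
        n,y,z=l.split(); e=edge(n); print(n,round(1.21+np.radians((34.37-float(y))%360),3),e.round(1),e.mean().round(3), 'tip z',z)
    for z in(.034,.036,.04,.05): print(z,pred(z).round(1),pred(z).mean().round(2))
    print(proj(cs,[[.6125,.078,.034]]))
E
python3 trk.py
```

```text
0 1.21 [188.5 189.2 189.9 190.3 191.1 191.  190.2 190.2 189.6 179.9] 188.984 tip z 0.16350443672261206
1 1.699 [188.6 189.5 190.  191.1 191.1 191.1 191.1 190.4 190.  179.9] 189.293 tip z 0.1619492848630599
2 2.066 [189.5 189.8 190.7 191.2 191.2 191.2 191.2 191.1 190.  179.9] 189.573 tip z 0.16076980099132837
0.034 [192.6 193.2 193.6 193.8 193.8 193.8 193.8 193.7 193.4 192.8] 193.44
0.036 [192.1 192.7 193.  193.2 193.3 193.3 193.3 193.1 192.8 192.3] 192.93
0.04 [191.  191.7 192.  192.2 192.3 192.3 192.3 192.1 191.8 191.3] 191.91
0.05 [188.5 189.1 189.4 189.7 189.7 189.7 189.7 189.6 189.3 188.8] 189.35
[[337.64456556 190.86557742]]
```

```bash
cat > trk2.py <<'E'
from h import *
def cen(n):
    g=np.load(f'pics/f{n}.npy').mean(2)[180:197,331:346]
    w=np.clip(g-110,0,60); w[np.add.outer(np.arange(180,197),-0.28*np.arange(331,346))>193.0-0.28*331]=0
    r=np.arange(180,197)[:,None]
    return (w*r).sum()/w.sum(),w.sum()
tmpl=None
def ecc(n):
    a=np.load('pics/f0.npy').mean(2).astype(np.float32);b=np.load(f'pics/f{n}.npy').mean(2).astype(np.float32)
    m=np.zeros(b.shape,np.uint8);m[184:195,331:346]=255
    t=a[184:194,331:346]
    W=np.eye(2,3,dtype=np.float32);W[0,2]=331;W[1,2]=184
    cc,W=cv2.findTransformECC(t,b,W,cv2.MOTION_TRANSLATION,(3,200,1e-6),None,3)
    return W[1,2]-184,cc
if __name__=='__main__':
    for l in open('log.txt'):
        n,v=l.split()[:2]
        v=1.21+np.radians((34.37-float(v))%360) if len(l.split())<4 else float(l.split()[3]); e=ecc(n);c=cen(n);print(n,round(v,3),'ecc',round(float(e[0]),3),round(e[1],3),'cen',round(c[0],3),round(c[1]))
E
python3 trk2.py
python3 -m creep '[[0,0,7,0,0,0.0004,0],[0,0,7,0,0,0.0004,0],[0,0,7,0,0,0.0004,0],[0,0,0,0,0,0,0]]'>/dev/null; python3 foot.py 3
python3 -m creep '[[0,0,7,0,0,0.0004,0],[0,0,7,0,0,0.0004,0],[0,0,7,0,0,0.0004,0],[0,0,0,0,0,0,0]]'>/dev/null; python3 foot.py 4; python3 trk2.py
```

```text
0 1.21 ecc 0.108 0.993 cen 187.028 2208
1 1.699 ecc 0.503 0.985 cen 187.504 2204
2 2.066 ecc 0.804 0.982 cen 187.778 2213
3 -35.67 [0.6129 0.0777 0.1596] F [-6.37 -2.07  7.79] M [-0.296  1.139 -0.126] j6 0.629 t 11.0167
4 -56.67 [0.6128 0.0778 0.1584] F [-7.83 -1.14  8.49] M [-0.182  1.266 -0.07 ] j6 0.995 t 11.45
0 1.21 ecc 0.108 0.993 cen 187.028 2208
1 1.699 ecc 0.503 0.985 cen 187.504 2204
2 2.066 ecc 0.804 0.982 cen 187.778 2213
3 2.432 ecc 1.077 0.979 cen 187.973 2237
4 2.799 ecc 1.41 0.972 cen 188.332 2233
```

The tracker is linear at about 0.82 px/rad, so the foot is still descending freely. I continue.

```bash
python3 -m creep '[[0,0,7,0,0,0.0004,0],[0,0,7,0,0,0.0004,0],[0,0,7,0,0,0.0004,0],[0,0,0,0,0,0,0]]'>/dev/null; python3 foot.py 5
python3 -m creep '[[0,0,7,0,0,0.0004,0],[0,0,7,0,0,0.0004,0],[0,0,7,0,0,0.0004,0],[0,0,0,0,0,0,0]]'>/dev/null; python3 foot.py 6
python3 -m creep '[[0,0,7,0,0,0.0004,0],[0,0,7,0,0,0.0004,0],[0,0,7,0,0,0.0004,0],[0,0,0,0,0,0,0]]'>/dev/null; python3 foot.py 7; python3 trk2.py | tail -4
```

```text
5 -77.67 [0.6127 0.078  0.1573] F [-8.41 -0.99  7.56] M [-0.087  1.337 -0.146] j6 1.362 t 11.8833
6 -98.66 [0.6127 0.0782 0.1561] F [-7.86  0.06  6.97] M [-0.029  1.279 -0.161] j6 1.728 t 12.3167
7 -119.66 [0.6128 0.0785 0.1549] F [-7.52 -0.07  8.22] M [ 0.101  1.286 -0.13 ] j6 2.095 t 12.75
4 2.799 ecc 1.41 0.972 cen 188.332 2233
5 3.165 ecc 1.737 0.966 cen 188.655 2239
6 3.532 ecc 2.073 0.96 cen 188.88 2217
7 3.898 ecc 2.381 0.962 cen 189.116 2322
```

```bash
python3 -m creep '[[0,0,7,0,0,0.0004,0],[0,0,7,0,0,0.0004,0],[0,0,7,0,0,0.0004,0],[0,0,0,0,0,0,0]]'>/dev/null; python3 foot.py 8; python3 trk2.py | tail -2
```

```text
8 -140.65 [0.6129 0.0786 0.1538] F [-7.49  0.02  8.76] M [ 0.135  1.162 -0.148] j6 2.461 t 13.1833
7 3.898 ecc 2.381 0.962 cen 189.116 2322
8 4.265 ecc 2.452 0.958 cen 189.134 2258
```

```bash
python3 -m creep '[[0,0,7,0,0,0.0004,0],[0,0,7,0,0,0.0004,0],[0,0,7,0,0,0.0004,0],[0,0,0,0,0,0,0]]'>/dev/null; python3 foot.py 9; python3 trk2.py | tail -2
python3 - <<'E'
import cv2,numpy as np
a=[cv2.resize(cv2.imread(f'pics/f{i}.png')[155:200,310:365],None,fx=7,fy=7,interpolation=cv2.INTER_CUBIC) for i in(0,9)]
cv2.imwrite('pics/cmp2.png',np.hstack(a))
E
```

```text
9 -161.65 [0.6131 0.0787 0.1526] F [-7.06  1.46  7.04] M [ 0.195  1.045 -0.177] j6 2.828 t 13.6167
8 4.265 ecc 2.452 0.958 cen 189.134 2258
9 4.631 ecc 2.507 0.954 cen 189.206 2235
```

View pics/cmp2.png

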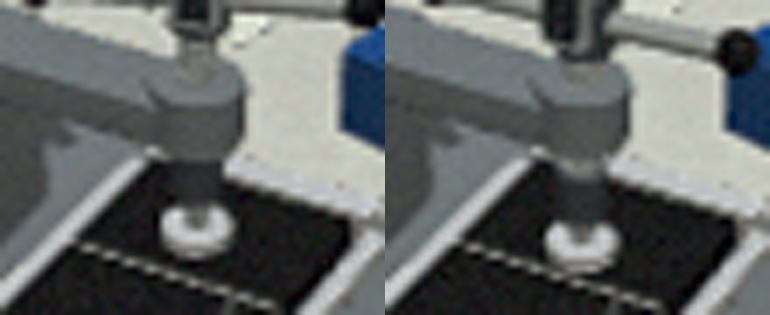

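The foot stopped between v=3.9 and 4.27. The free-descent line meets the plateau at v≈4.0, so touch is there, and the target is v≈5.57. It is 0.63 rad past touch now and j6 is near its limit. I regrasp half a turn back.

```bash
python3 -m creep '[[0,0,0,0,0,0,0.6],[0,0,0,0,0,0,0.6],[0,0,0,0,0,0,0.6],[0,0,0,0,0,-0.02,0.6],[0,0,0,0,0,-0.02,0.6],[0,0,0,0,0,-0.015,0.6],[0,0,0,0,0,0,0.6]]'>/dev/null; python3 st.py
python3 -m creep '[[0,0,-6,0,0,0,0.6],[0,0,-6,0,0,0,0.6],[0,0,-6,0,0,0,0.6],[0,0,-6,0,0,0,0.6],[0,0,-6,0,0,0,0.6],[0,0,-6,0,0,0,0.6],[0,0,-6,0,0,0,0.6],[0,0,-6,0,0,0,0.6],[0,0,-6,0,0,0,0.6],[0,0,-6,0,0,0,0.6],[0,0,-6,0,0,0,0.6],[0,0,-6,0,0,0,0.6],[0,0,-6,0,0,0,0.6],[0,0,-6,0,0,0,0.6],[0,0,-6,0,0,0,0.6]]'>/dev/null
python3 -m creep '[[0,0,-6,0,0,0,0.6],[0,0,-6,0,0,0,0.6],[0,0,-6,0,0,0,0.6],[0,0,-6,0,0,0,0.6],[0,0,-6,0,0,0,0.6],[0,0,-6,0,0,0,0.6],[0,0,-6,0,0,0,0.6],[0,0,-6,0,0,0,0.6],[0,0,-6,0,0,0,0.6],[0,0,-6,0,0,0,0.6],[0,0,-6,0,0,0,0.6],[0,0,-6,0,0,0,0.6],[0,0,-6,0,0,0,0.6],[0,0,-6,0,0,0,0.6],[0,0,-6,0,0,0,0.6],[0,0,0,0,0,0,0.6],[0,0,0,0,0,0,0.6]]'>/dev/null; python3 st.py
python3 - <<'E'
from h import *
cv2.imwrite('pics/w7.png',manip.grab_frame('wrist'));cv2.imwrite('pics/s7.png',manip.grab_frame('side')[100:240,260:420].repeat(4,0).repeat(4,1))
E
```

```text
t 14.2 p [0.6156 0.0781 0.2095] clamp [0.0056 0.0013 0.2095] yawY -161.65 tilt [ 0.008 -0.    -1.   ] F [ 0.8  -0.2   1.06] M [-0.025  0.004  0.051] w 0.598 j [ 0.006  0.051  1.651 -0.     1.432  2.828]
t 16.87 p [0.613  0.0781 0.204 ] clamp [0.003  0.0019 0.204 ] yawY 18.2 tilt [-0.001 -0.    -1.   ] F [0.68 0.14 0.09] M [-0.008 -0.028  0.008] w 0.599 j [ 0.006  0.055  1.657 -0.     1.431 -0.311]
```

View pics/w7.png

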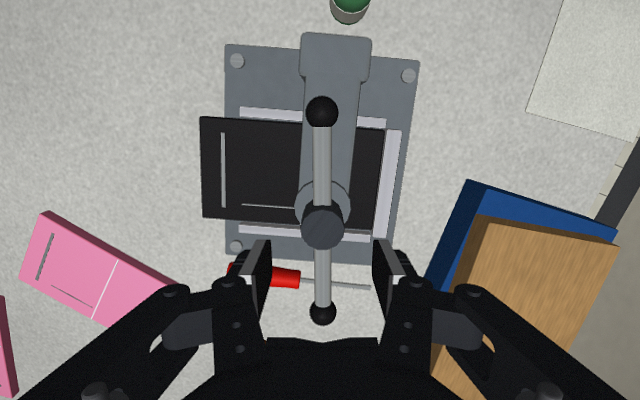

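View pics/s7.png

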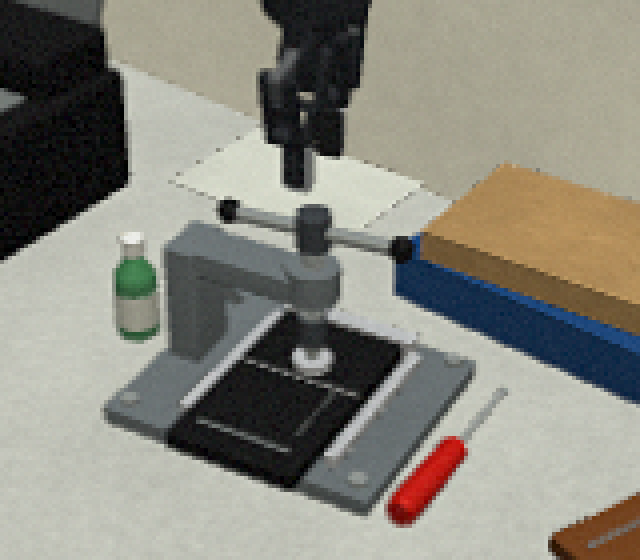

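The bar still lines up exactly with the tool (balls at col 322), so neither the regrasp nor the release turned it. The cover is against the stop. I lower and regrip.

```bash
python3 -m creep '[[0,0,0,0,0,0.02,0.6],[0,0,0,0,0,0.02,0.6],[0,0,0,0,0,0.013,0.6],[0,0,0,0,0,0,0.6],[0,0,0,0,0,0,0.4],[0,0,0,0,0,0,0.3],[0,0,0,0,0,0,0],[0,0,0,0,0,0,0],[0,0,0,0,0,0,0],[0,0,0,0,0,0,0]]'>/dev/null; python3 st.py; python3 foot.py 10; sed -i '$ s/$/ 4.631/' log.txt; python3 trk2.py | tail -2
```

```text
t 17.8 p [0.6134 0.0779 0.1534] clamp [0.0034 0.0017 0.1534] yawY 18.35 tilt [ 0. -0. -1.] F [-5.56 -0.93  4.84] M [-0.21   0.841  0.004] w 0.307 j [ 0.006  0.096  1.701 -0.     1.345 -0.314]
10 18.35 [0.6134 0.078  0.1534] F [-5.63 -2.22  4.93] M [-0.203  0.82  -0.033] j6 -0.314 t 17.9
9 4.631 ecc 2.507 0.954 cen 189.206 2235
10 4.631 ecc 2.5 0.954 cen 189.217 2232
```

```bash
python3 -m creep '[[0,0,7,0,0,0.0004,0],[0,0,7,0,0,0.0004,0],[0,0,7,0,0,0.0004,0],[0,0,6,0,0,0.0003,0],[0,0,0,0,0,0,0]]'>/dev/null; python3 foot.py 11; sed -i '$ s/$/ 5.102/' log.txt; python3 trk2.py | tail -2
python3 - <<'E'
import numpy as np
v=np.array([1.21,1.699,2.066,2.432,2.799,3.165,3.532,3.898]);e=np.array([.108,.503,.804,1.077,1.41,1.737,2.073,2.381])
p=np.polyfit(v,e,1);print(p,(e-np.polyval(p,v)).round(3),[(q-p[1])/p[0] for q in(2.45,2.5,2.51)])
E
```

```text
11 -8.67 [0.6133 0.0779 0.1519] F [-5.16 -1.    5.4 ] M [-0.269  0.873 -0.078] j6 0.158 t 18.4167
10 4.631 ecc 2.5 0.954 cen 189.217 2232
11 5.102 ecc 2.586 0.948 cen 189.255 2178
[ 0.84926422 -0.94656813] [ 0.027  0.007 -0.004 -0.042 -0.021 -0.004  0.02   0.017] [np.float64(3.99942450307647), np.float64(4.058298995685136), np.float64(4.070073894206869)]
```

Touch at v≈4.0±0.05 is confirmed. I make the final 27°, to v≈5.57, then release and rise.

```bash
python3 -m creep '[[0,0,7,0,0,0.0004,0],[0,0,7,0,0,0.0004,0],[0,0,7,0,0,0.0004,0],[0,0,6,0,0,0.0003,0],[0,0,0,0,0,0,0]]'>/dev/null; python3 foot.py 12; sed -i '$ s/$/ 5.573/' log.txt; python3 trk2.py | tail -2
python3 -m creep '[[0,0,0,0,0,0,0.6],[0,0,0,0,0,0,0.6],[0,0,0,0,0,0,0.6],[0,0,0,0,0,-0.02,0.6],[0,0,0,0,0,-0.03,0.6],[0,0,0,0,0,-0.03,0.6],[0,0,0,0,0,-0.03,0.6],[0,0,0,0,0,0,0.6],[0,0,0,0,0,0,0.6]]'>/dev/null; python3 st.py
python3 - <<'E'
from h import *
w=manip.grab_frame('wrist');s=manip.grab_frame('side');cv2.imwrite('pics/w8.png',w);cv2.imwrite('pics/s8.png',cv2.resize(s[100:240,260:420],None,fx=4.5,fy=4.2,interpolation=cv2.INTER_CUBIC))
E
```

```text
12 -35.66 [0.6132 0.078  0.1504] F [-5.82 -0.88  4.35] M [-0.209  0.959 -0.056] j6 0.629 t 18.9333
11 5.102 ecc 2.586 0.948 cen 189.255 2178
12 5.573 ecc 2.664 0.937 cen 189.322 2078
t 19.68 p [0.6151 0.0782 0.2626] clamp [0.0051 0.0016 0.2626] yawY -35.64 tilt [ 0.007  0.    -1.   ] F [-0.41 -0.26 -0.71] M [-0.057 -0.085  0.   ] w 0.602 j [0.006 0.02  1.594 0.    1.52  0.629]
```

View pics/w8.png

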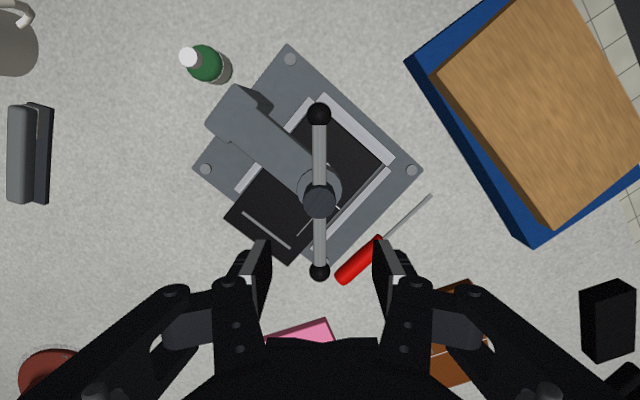

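View pics/s8.png

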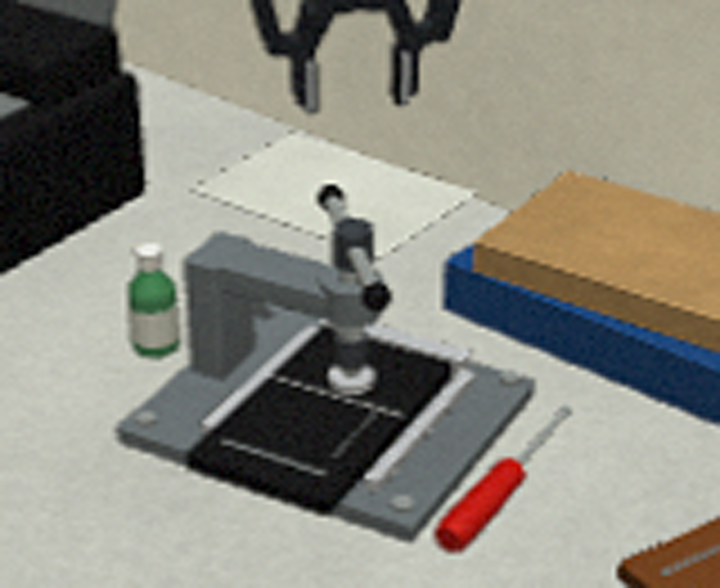

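The bar stayed put after release and everything else is in place. One independent check uses the foot's lower rim, which the descending stem does not affect.

Run:
```python
from trk2 import *
def low(n):
    a=np.load('pics/f6.npy').mean(2).astype(np.float32);b=np.load(f'pics/f{n}.npy').mean(2).astype(np.float32)
    r=186+ 2; t=a[r:r+6,332:345]
    W=np.eye(2,3,dtype=np.float32);W[0,2]=332;W[1,2]=r
    cc,W=cv2.findTransformECC(t,b,W,cv2.MOTION_TRANSLATION,(3,300,1e-6),None,3)
    return W[1,2]-r,cc
for n in range(13):
    try:print(n,np.round(low(n),3))
    except Exception as e:print(n,'x')
v=cv2.imread('pics/s8.png')
a=[cv2.resize(cv2.imread(f'pics/f{i}.png')[172:200,322:352],None,fx=8,fy=8,interpolation=cv2.INTER_CUBIC) for i in(7,9,12)]
cv2.imwrite('pics/cmp3.png',np.hstack(a))
```

```text
0 [-1.887  0.985]
1 [-1.508  0.984]
2 [-1.199  0.984]
3 [-0.88   0.989]
4 [-0.597  0.989]
5 [-0.274  0.985]
6 [0.033 0.989]
7 [0.337 0.991]
8 [0.342 0.991]
9 [0.367 0.991]
10 [0.368 0.99 ]
11 [0.411 0.991]
12 [0.46  0.988]
```

View pics/cmp3.png

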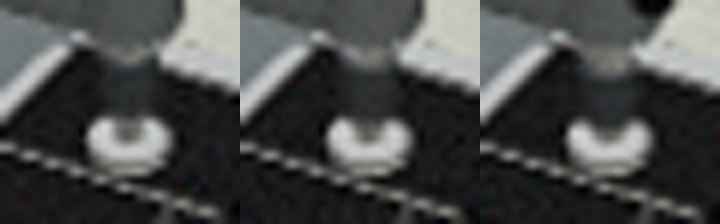

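The lower rim also stops at v≈3.9–4.0, so the foot is pushed in about 5.0–5.3 mm. Last, I check the cover's end position from the side picture.

Run:
```python
from h import *
c=manip.get_calibration('side')
C=np.array([.611,.0765,0])
for x in(-.130,-.136,-.142):
    P=C+R.from_euler('z',.2387).apply([[x,.055,.034],[x,-.055,.034]]);print(x,proj(c,P+0).round(1).tolist())
s=manip.grab_frame('side')
for n in('screwdriver','glue','stapler','mug'):
    r=manip.cut_out(n,'side')
    if r: print(n,r[0]['rect'],round(r[0]['confidence'],2))
cv2.imwrite('pics/s9.png',cv2.resize(s[185:235,290:360],None,fx=8,fy=8,interpolation=cv2.INTER_CUBIC));print(manip.state()['time'])
```

```text
-0.13 [[301.1, 208.2], [333.0, 219.8]]
-0.136 [[300.0, 209.3], [332.0, 221.0]]
-0.142 [[299.0, 210.4], [331.0, 222.2]]
screwdriver [359.7, 201.2, 385.0, 232.6] 0.55
glue [290.3, 158.4, 298.4, 184.4] 0.61
stapler [204.3, 191.2, 226.6, 225.8] 0.87
mug [198.6, 157.6, 233.6, 194.1] 0.55
20.0333
```

View pics/s9.png

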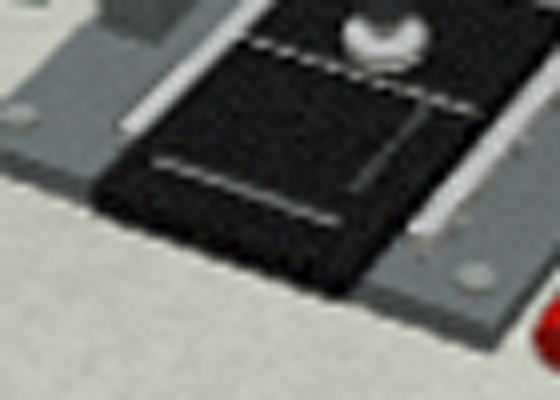

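The front corners are at (301,208) and (333,220), as predicted for fully home. I hand in.

```bash
python3 -c "
from plant import manip
print(manip.job_done())"
```

```text
the job is handed in; nothing more can be done
None
```

I slid the cover home against the end stop and tightened the T-bar by about a quarter turn past touching. I then released the bar, raised the gripper clear and handed the job in at about 20 s. The hand-in reports no verdict, so what follows rests on my own measurements.

- **Cover:** I pushed it about 31 mm along the clamp. It slid at about 4 N, and the force jumped to about 10 N at the stop. At the end its front corners in the side picture were where the fully-home position predicts. The foot was still clear of the cover at that point.
- **Tightening:** I gripped the hub and turned it, with one half-turn regrasp, from v≈1.21 to v≈5.57. The bar still lined up with the tool after both releases.
- **Touch point:** The two image trackers disagree slightly, giving v≈4.0 (whole foot) and v≈3.93 (lower rim). That puts the foot 5.0 to 5.2 mm in, inside the 3.1 to 6.9 mm band.
- **Small drift:** Both trackers moved slightly after touching, by 0.1 to 0.2 px. I took this as shading from the descending stem, not real foot motion.
- **Other things:** The screwdriver, glue, stapler and mug were within a few pixels of where they started. I never went near the fan or tape and did not measure them again.

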